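# Check the vacuum pump's oil with its gauge rod

### The job

Check the oil of the vacuum pump: take the gauge rod that belongs to it (yellow, like the mouth of the pump's dip tube), push it into the slanting dip tube until its collar stops on the mouth, and draw it right out again. Finish while still holding the rod in the gripper, level, still, and well up in the air (about 20 cm above the bench) clear of everything, so that its tip can be read. The longer blue rod belongs to another pump: leave it and the timer, the pot and the screwdriver where they are.

Things in the scene. Friction and masses are not known exactly. Their poses are not given: they have to be found in the camera images.
- yellow_rod_grip (a point): The yellow gauge rod's handle: a yellow plastic bar 46 mm long (along the rod), 18 mm wide and 25 mm high, with shallow grip ribs, lying on its 18 mm wide underside; this point is its centre, on the rod's axis, 12.5 mm above the bench at the start. Own y axis runs along the rod from handle to tip, z is up at the start. A wire eye 8 mm long stands behind the handle. Whole rod about 60 g, balancing some 13 mm tipward of this point
- yellow_rod_collar (a point): Centre, on the rod's axis, of the tip-side face of the yellow collar (disc 25 mm across, 5 mm thick), which stops against the mouth of the dip tube; 31 mm tipward of the handle's centre. Same axes as the grip point
- yellow_rod_tip (a point): Tip end of the yellow gauge rod's steel stem (stem 7 mm across, 95 mm long from collar face to tip, the last 5 mm tapered to 3 mm, black reading rings near the tip); 126 mm from the handle's centre. Same axes
- dip_tube: The pump's fixed dip tube, a steel tube with a yellow funnel mouth, slanting 40 degrees up from the level out of the pump's end. Origin: centre of the mouth's rim, about 125 mm above the bench. Own z axis points outward along the tube (the rod goes in along -z); x is level. The rim is 27 mm outside, 19 mm inside and narrows over 12 mm to a round bore of 11 mm; closed at a depth of 102 mm, so the yellow rod's collar stops on the rim before its tip touches
- pump: Bench vacuum pump, fixed, grey, 110 mm wide (own x), about 245 mm long (own y, motor to +y), 145 mm high; origin at the bench under its middle, z up. The dip tube's mouth stands clear of it, 165 mm to own -y and 125 mm up; no part of the pump near the mouth is higher than 150 mm
- blue_rod_grip (a point): Handle centre of the other pump's gauge rod: same handle, collar and axes as the yellow one but blue, and its stem is 130 mm long, too long for this tube; lies on the bench, to be left alone
- timer: Loose white bench timer, 56x62x16 mm, lying on the bench; origin at the centre of its underside; leave alone
- septa_pot: Loose small white pot with an orange lid, 40 mm across, 42 mm high, on the bench; origin at the centre of its underside; leave alone
- screwdriver: Loose screwdriver with a yellow handle, 166 mm long (own y), 24 mm wide, 21 mm high, lying on the bench; origin at the centre of its underside; leave alone

How it is judged:
On the way, in this order (a step that is already met when the one before it is completed fails the run):
1. the yellow rod is fully in the dip tube, its collar on the mouth, in the gripper (z of yellow_rod_collar in the frame of dip_tube below 0.0035 m and distance between yellow_rod_collar and dip_tube below 0.006 m and angle between the y axis of yellow_rod_tip and the z axis of dip_tube, either way round below 0.1 rad and contact force between yellow_rod and the fingers above 0.5 N), for 0.2 s.
2. the yellow rod is drawn right out of the tube, still in the gripper (z of yellow_rod_tip in the frame of dip_tube above 0.005 m and contact force between yellow_rod and the fingers above 0.5 N and height (world z) of yellow_rod_tip above 0.08 m), for 0.1 s.
At the end, for the whole second after the job is handed in: the yellow rod is held by the fingers alone, at rest (under 0.03 m/s), level within 10 degrees, tip and handle both at least 150 mm above the bench, its tip at least 40 mm from the tube's mouth and not touching the pump; the blue rod lies where it was (within 20 mm) (angle between yellow_rod_tip's own y axis and vertical between 1.396 and 1.746 rad and height (world z) of each of yellow_rod_tip, yellow_rod_grip above 0.15 m and distance between yellow_rod_tip and dip_tube above 0.04 m and linear speed of yellow_rod below 0.03 m/s and contact force between yellow_rod and the fingers above 0.5 N and contact force between yellow_rod and pump below 0.1 N and distance of blue_rod_grip from where it was at the start of the episode below 0.02 m); the arm keeps its last pose, push and grip.
It fails at once if the blue rod is moved more than 20 mm (distance of blue_rod_grip from where it was at the start of the episode above 0.02 m).
It fails at once if the timer, the pot or the screwdriver is moved more than 20 mm (distance of any of timer, septa_pot, screwdriver from where it was at the start of the episode above 0.02 m).
It also fails if it takes over 53 s, if anything falls off the work surface, if the arm or the gripper's body presses on something with over 40 N, if the wrist force passes 120 N, or if a joint passes its speed limit or range.

### The arm

A 6-joint arm with a two-finger parallel gripper is mounted at the origin on a cart in front of the work surface, level with it; the furniture and walls round the work are solid. World frame = base frame: x ahead of the robot, y to its left, z up, the work surface at z = 0. Lengths are in m, angles in rad, forces in N, time in s.
With the tool pointing down it reaches from about 0.275 to 0.775 m from the base axis. Payload 14.6 kg.
Tool frame: the origin (TCP) lies at the very end of the fingers, on their centre line; the grasp point (between the pads) lies 19 mm behind it; z points along the fingers, y is the direction in which the jaws open and shut (so a half turn about z gives the same grasp; the last joint's range is limited). The gripper opens to 85 mm and grips with 20 to 120 N. Pads are 22 mm wide; open, the fingers measure 114 mm over their backs; the gripper's body (76 mm by 85 mm) begins 54 mm behind the grasp point. The pads swing forward as they close: fully open they stand 13 mm farther back than shut.
Start: joints at [1.094, 0.263, -0.048, 1.259, 0, 1.415], TCP at [0.166, 0.498, 0.231] pointing down, gripper open.
Joint ranges: [-2.65, 2.65], [-0.89, 1.7], [-1.18, 1.37], [-2.13, 2.11], [-1.35, 1.29], [-3.14, 3.14]. Speed limits (rad/s): [1.89, 1.89, 2.57, 2.79, 3.14, 3.14].

### API

Orientations are given as a 3x3 rotation matrix whose columns are the frame's x, y, z axes.
In Python, from rig import sensors, capture, camera_info, close_job gives the robot as it stands. The module is installed in compiled form; this text tells all that it offers.
- The arm moves only by the tool servo_tool, never from a script. Its argument "moves" is a list that holds one entry, the list of rows, each a list of 6 numbers: the shift along the world's x, y, z in mm, then the turn, a rotation vector about the world's x, y, z in degrees. A call has 1 to 12 rows; each row shifts and turns the commanded pose from where the row before left it; what a row does not reach is not made up. A row lasts 1/10 s, in which the tool goes at most 50 mm and 8.59 degrees, less where a joint would pass 70% of its speed; a pose out of reach is approached as far as the arm can. A call with a gripper value outside its range is refused whole. "grip" is the finger opening in mm, from 0 to 85.4, set as the call begins (left out, the last holds). The fingers move at their own pace and stop on an object; the grip force is fixed at half the most. Time passes only in rows, so rows that do not move let the fingers close. It gives the time, the measured TCP pose, the force and the opening at its end, in the units of the state.
- sensors.sense(): the state, without advancing time (a new reading comes with each control period).
- capture(name): name is "scene" or "top" or "wrist"; returns (picture, depth): 400x640x3 uint8, red, green, blue; 400x640 float32, m along the optical axis (not along the pixel's ray), 0 where there is no reading.
- camera_info(name): a dict with "fx", "fy", "cx", "cy" (pixels), "k1" (the pictures are not rectified: a ray, as slopes to the right and down, at radius r is drawn at 1 + k1 r^2 times it, then the intrinsics apply), "xyz" and "rotation" of the camera in the world. Camera axes: x right, y down, z forward; pixel columns grow to the right and rows downward; lengths in m; the calibration is good to about 2 mm. A picture is of the moment at which its call begins: read the wrist's pose just before it. camera_info takes no time and is no camera call; for the wrist camera it gives the pose at the moment of the call.
- close_job(): hands the job in, once; it reports no verdict.
The state is a dict: "time_s": time; "joint_positions": joint angles; "qd": joint speeds; "joint_efforts": joint torques, N m; "ee_pos": TCP position; "eef_rot": TCP orientation; "force": force on the tool from outside, world axes, zero at the start; "wrist_torque": the same for the moment, N m; "width": opening from 0.0 (shut) to 1.0 (fully open).
Only numpy, scipy, OpenCV 4.12 (cv2) and the standard library are available. Lean on these libraries where they do the work, as an engineer would, in place of code of your own. Each camera call takes 0.05 s, during which the arm holds its last target.

## Working session

There is one attempt and no reset: what is moved stays moved. The work goes in short steps, Python scripts to look and compute and a tool call to move; the robot and the scene stay as the last step left them, time stands still between calls to the robot, and variables do not carry over. Pictures are saved under pics/ and viewed, and the job is handed in when it is done.

Besides the shell and the picture viewer there is one more tool, called after "Emit:" as name(argument=value, ...), one argument or row to a line, values as JSON. servo_tool: Moves the arm, as the interface text tells. Its arguments: {"type":"object","properties":{"moves":{"type":"array"},"grip":{"type":"number"}},"required":["moves"]}

```bash
mkdir -p pics; python3 - <<'E'
from rig import sensors,capture,camera_info
import cv2,numpy as np
print(sensors.sense())
for n in["scene","top"]:
    p,d=capture(n); cv2.imwrite(f"pics/{n}0.png",p[:,:,::-1]); np.savez(f"{n}0.npz",p=p,d=d); print(n,camera_info(n))
print(camera_info("wrist"))
E
```

```text
{'time_s': 0.0, 'joint_positions': array([ 1.09372415e+00,  2.63535365e-01, -4.89309479e-02,  1.25945800e+00,
       -2.81778060e-05,  1.41548194e+00]), 'qd': array([-8.66647298e-04, -1.84012327e-03,  1.45159418e-03, -5.42275316e-04,
       -2.90398913e-05,  1.31075722e-03]), 'joint_efforts': array([ 1.52254062e-03, -6.37611222e+01,  3.84566581e+01,  1.36799112e-02,
       -1.23980190e-04,  2.50047901e-05]), 'ee_pos': array([0.16590505, 0.49778398, 0.23082087]), 'eef_rot': array([[-9.48680978e-01,  3.16234343e-01, -4.92918184e-04],
       [ 3.16234693e-01,  9.48680446e-01, -1.01497898e-03],
       [ 1.46650632e-04, -1.11876908e-03, -9.99999363e-01]]), 'force': array([-0.22681028, -0.28894916, -0.50231186]), 'wrist_torque': array([ 0.01063013, -0.02091556,  0.05719814]), 'width': 0.9939010551851623}
scene {'fx': 408.0292942683684, 'fy': 408.0292942683684, 'cx': 314.82952112121234, 'cy': 199.88419159329297, 'k1': -0.07263715210262298, 'xyz': array([ 0.08764372, -0.91488226,  0.68417359]), 'rotation': array([[ 0.9013055 , -0.1874288 ,  0.39053661],
       [-0.43279504, -0.42782203,  0.79350914],
       [ 0.0183537 , -0.88421646, -0.4667166 ]])}
top {'fx': 381.96208344712574, 'fy': 381.96208344712574, 'cx': 318.9743017943802, 'cy': 191.6363386011739, 'k1': -0.04021665582721273, 'xyz': array([0.39541708, 0.04517768, 0.9877557 ]), 'rotation': array([[-1.31574367e-03, -9.84557147e-01,  1.75058541e-01],
       [-9.99954858e-01, -3.51954790e-04, -9.49513153e-03],
       [ 9.41011231e-03, -1.75063132e-01, -9.84512239e-01]])}
{'fx': 299.29911329039106, 'fy': 299.29911329039106, 'cx': 318.40274733403686, 'cy': 195.8171978038432, 'k1': -0.0019523363253992156, 'xyz': array([0.08994445, 0.52301074, 0.37398138]), 'rotation': array([[ 0.31599021,  0.90153832,  0.29559912],
       [ 0.94876106, -0.2997276 , -0.1000791 ],
       [-0.00162593,  0.31207695, -0.95005544]])}
```

View pics/scene0.png

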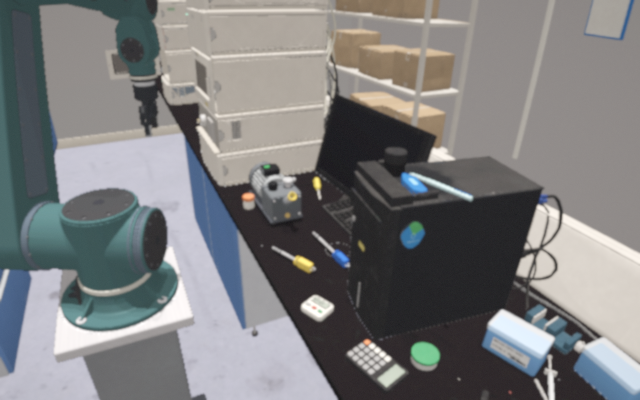

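View pics/top0.png

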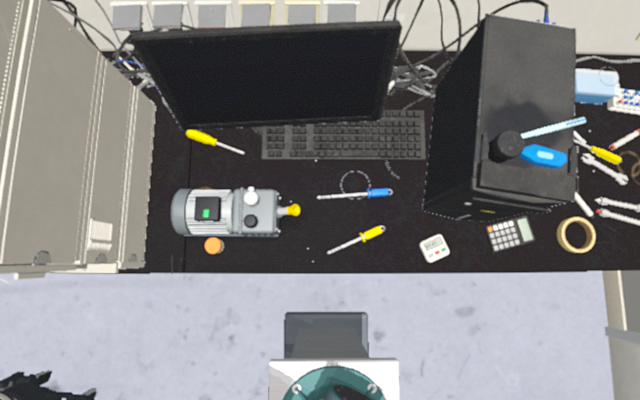

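The scene view shows the pump with its yellow mouth at about (292,197), the yellow rod at (302,264), the blue rod at (340,258) and the timer at (317,307). In the top view the yellow handle is at (373,233) with its tip at (328,252). The tube mouth is at (293,210), the blue handle at (380,193) and the pot at (213,246).

```bash
cat > h.py <<'E'
import numpy as np,cv2
def ray(ci,u,v):
    K=np.array([[ci['fx'],0,ci['cx']],[0,ci['fy'],ci['cy']],[0,0,1]])
    q=cv2.undistortPoints(np.array([[[u,v]]],float),K,np.array([ci['k1'],0,0,0,0]))[0,0]
    return ci['xyz'],ci['rotation']@np.array([q[0],q[1],1])
def plane(ci,u,v,z):
    o,d=ray(ci,u,v); return o+d*(z-o[2])/d[2]
def cloud(ci,d,mask):
    vs,us=np.nonzero(mask&(d>0))
    K=np.array([[ci['fx'],0,ci['cx']],[0,ci['fy'],ci['cy']],[0,0,1]])
    q=cv2.undistortPoints(np.stack([us,vs],1)[:,None].astype(float),K,np.array([ci['k1'],0,0,0,0]))[:,0]
    r=np.c_[q,np.ones(len(q))]*d[vs,us][:,None]
    return us,vs,ci['xyz']+r@ci['rotation'].T
E
python3 - <<'E'
from h import *
from rig import camera_info
for n in["top","scene"]:
    f=np.load(n+"0.npz");p,d=f['p'],f['d'];ci=camera_info(n)
    hsv=cv2.cvtColor(p,cv2.COLOR_RGB2HSV)
    for nm,lo,hi in[("yel",(18,120,90),(35,255,255)),("blue",(100,130,70),(125,255,255)),("orange",(5,130,90),(17,255,255))]:
        m=cv2.inRange(hsv,lo,hi)
        k,l,s,c=cv2.connectedComponentsWithStats(m)
        for i in range(1,k):
            if s[i,4]>25:
                us,vs,P=cloud(ci,d,l==i)
                print(n,nm,s[i],c[i].round(1),np.median(P,0).round(3),P[:,2].min().round(3),P[:,2].max().round(3),plane(ci,*c[i],.02).round(3))
    a=p[180:280,170:460] if n=="top" else p[150:340,220:400]
    cv2.imwrite(f"pics/{n}z.png",cv2.resize(a[:,:,::-1],None,fx=2.7 if n=="top" else 3,fy=2.7 if n=="top" else 3,interpolation=cv2.INTER_CUBIC))
E
```

```text
top yel [186 129  32  18 315] [200.8 136.8] [0.717 0.35  0.017] -0.005 0.06 [0.715 0.348 0.02 ]
top yel [589 145  33  20 292] [606.2 154.8] [ 0.67  -0.746  0.017] -0.004 0.027 [ 0.669 -0.741  0.02 ]
top yel [287 203  14  14 149] [293.7 209.5] [0.51  0.096 0.118] -0.003 0.136 [0.521 0.1   0.02 ]
top yel [359 225  24  18 203] [370.7 233.1] [ 0.461 -0.095  0.024] -0.003 0.03 [ 0.461 -0.095  0.02 ]
top yel [206 238  14  15 166] [212.4 245.2] [0.43  0.298 0.042] 0.038 0.046 [0.431 0.304 0.02 ]
top blue [575  95  33   8 157] [589.5  98.6] [ 0.828 -0.714  0.025] 0.003 0.042 [ 0.83  -0.716  0.02 ]
top blue [518 144  49  24 691] [542.7 156.1] [ 0.57  -0.353  0.353] 0.335 0.389 [ 0.664 -0.562  0.02 ]
top blue [366 187  23  12 191] [377.5 192.4] [ 0.566 -0.115  0.023] -0.003 0.028 [ 0.566 -0.115  0.02 ]
top orange [204 237  17  18  81] [211.8 245.3] [0.43  0.307 0.039] -0.004 0.046 [0.43  0.306 0.02 ]
scene yel [312 176  10  14  77] [316.4 182.3] [0.719 0.359 0.009] -0.004 0.023 [0.711 0.341 0.02 ]
scene yel [290 193   7   7  28] [293.1 195.9] [0.511 0.097 0.12 ] 0.085 0.13 [0.586 0.273 0.02 ]
scene yel [292 255  22  18 190] [302.6 263.6] [ 0.456 -0.096  0.013] -0.002 0.027 [ 0.454 -0.104  0.02 ]
scene blue [621   0  12  39  63] [626.6  18.4] [2.766 0.503 0.618] 0.506 0.716 [2.5976e+01 1.2781e+01 2.0000e-02]
scene blue [400 172  28  21 246] [411.9 183.8] [ 0.563 -0.371  0.353] 0.337 0.36 [1.041 0.184 0.02 ]
scene blue [401 227  24  22 300] [411.3 238.2] [ 0.536 -0.416  0.266] 0.238 0.293 [ 0.802 -0.124  0.02 ]
scene blue [332 249  18  19 177] [340.1 257.5] [ 0.558 -0.117  0.019] -0.002 0.106 [ 0.56  -0.121  0.02 ]
```

View pics/topz.png

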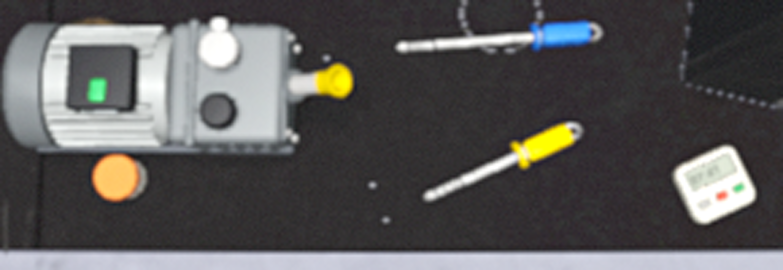

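View pics/scenez.png

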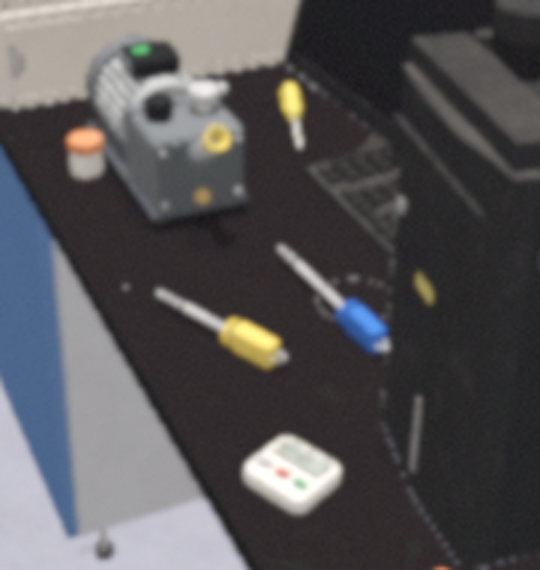

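```bash
python3 - <<'E'
from h import *
from rig import camera_info
ci=camera_info("top")
f=np.load("top0.npz");p,d=f['p'],f['d']
z=lambda x,y:(x/2.7+170,y/2.7+180)
t=plane(ci,*z(427,197),.0125); 
hsv=cv2.cvtColor(p,cv2.COLOR_RGB2HSV);m=cv2.inRange(hsv,(18,120,90),(35,255,255));l=cv2.connectedComponents(m)[1]
us,vs,P=cloud(ci,d,l==l[233,371]);k=P[:,2]>.015
H=np.array([plane(ci,u,v,.02) for u,v in zip(us[k],vs[k])]);c=H.mean(0)
e=np.linalg.eigh(np.cov(H[:,:2].T))[1][:,1]
print("tip",t,"hc",c,"pca",e,"dist",np.linalg.norm((t-c)[:2]),"dir",(t-c)[:2]/np.linalg.norm((t-c)[:2]))
# pump top edges
us,vs,P=cloud(ci,d,np.pad(np.ones((60,140),bool),((180,160),(165,335))))
k=(P[:,2]>.05)&(P[:,2]<.16);Q=P[k];r=cv2.minAreaRect((Q[Q[:,1]>.15][:,:2]*1000).astype(np.float32));print(r)
us,vs,P=cloud(ci,d,l==l[210,294]);print(P[P[:,2]>.08].mean(0),P[P[:,2]>.08].min(0),P[P[:,2]>.08].max(0))
E
```

```text
tip [0.41158245 0.01281712 0.0125    ] hc [ 0.46199272 -0.09603932  0.02      ] pca [-0.40656001  0.91362408] dist 0.11996217200401278 dir [-0.42021812  0.90742313]
((508.8837585449219, 263.3189697265625), (227.41090393066406, 109.94746398925781), 89.52120971679688)
[0.50794188 0.0966464  0.12306294] [0.49679701 0.08489919 0.11094843] [0.52010323 0.11001803 0.13552345]
```

Emit:
servo_tool(
  moves=[
    [[15, -30, 0, 0, 0, -3], [15, -30, 0, 0, 0, -3], [15, -30, 0, 0, 0, -3], [15, -30, 0, 0, 0, -3], [15, -30, 0, 0, 0, -3], [15, -30, 0, 0, 0, -3], [15, -30, 0, 0, 0, -3], [15, -30, 0, 0, 0, -3], [15, -30, 0, 0, 0, -3], [15, -30, 0, 0, 0, -3]],
  ],
  grip=60,
)

```text
time_s: 1.1
ee_pos: [0.3162, 0.1967, 0.2312]
eef_rot: [[-0.662, 0.75, -0.0], [0.75, 0.662, -0.0], [0.0, -0.0, -1.0]]
force: [1.0, 0.5, -1.0]
width: 0.699
```

Emit:
servo_tool(
  moves=[
    [[15, -30, 0, 0, 0, -3], [15, -30, 0, 0, 0, -3], [15, -30, 0, 0, 0, -3], [15, -30, 0, 0, 0, -3], [15, -30, 0, 0, 0, -3], [15, -30, 0, 0, 0, -2.2], [15, -30, 0, 0, 0, 0], [15, -30, 0, 0, 0, 0], [15, -30, 0, 0, 0, 0], [14, -30, 0, 0, 0, 0], [0, 0, 0, 0, 0, 0], [0, 0, 0, 0, 0, 0]],
  ],
)

```text
time_s: 2.3
ee_pos: [0.4648, -0.1022, 0.2308]
eef_rot: [[-0.411, 0.911, -0.001], [0.911, 0.411, 0.001], [0.001, -0.001, -1.0]]
force: [0.1, 0.2, -0.1]
width: 0.701
```

```bash
python3 - <<'E'
from rig import sensors,capture,camera_info
from h import *
import pickle
s=sensors.sense();print(s['time_s'],s['ee_pos'],s['eef_rot'],s['joint_positions'])
ci=camera_info("wrist");p,d=capture("wrist");cv2.imwrite("pics/w1.png",p[:,:,::-1]);pickle.dump((ci,p,d,s),open("w1.pkl","wb"))
E
```

```text
2.3 [ 0.46481787 -0.1021805   0.23083871] [[-4.11403535e-01  9.11452714e-01 -1.03961642e-03]
 [ 9.11452818e-01  4.11404229e-01  5.67091282e-04]
 [ 9.44579480e-04 -7.14257958e-04 -9.99999299e-01]] [-3.87924484e-01  1.80000836e-01 -1.61570370e-01  1.23040200e+00
  1.31700663e-04  7.58877811e-01]
```

View pics/w1.png

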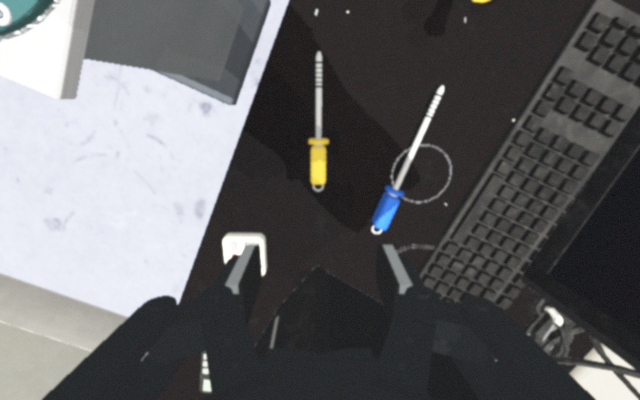

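The wrist view shows the yellow rod almost upright in the picture, with its tip at (319,52), collar at (318,141) and handle at (318,165). The tool is well aligned with the rod. The mouth only just shows at (482,0).

```bash
python3 - <<'E'
from h import *
import pickle
ci,p,d,s=pickle.load(open("w1.pkl","rb"))
hsv=cv2.cvtColor(p,cv2.COLOR_RGB2HSV);m=cv2.inRange(hsv,(18,120,90),(35,255,255));l=cv2.connectedComponents(m)[1]
us,vs,P=cloud(ci,d,l==l[165,318]);k=P[:,2]>.005
r=cv2.minAreaRect(np.c_[us,vs].astype(np.float32));print(r)
T=plane(ci,319,52,.0125);B=P[k];
for v in range(vs.min(),vs.max()+1,4): q=us[vs==v];print(v,q.min(),q.max(),plane(ci,q.mean(),v,.0225).round(4), np.median(P[vs==v],0).round(4))
print("tip",T)
E
```

```text
((318.5, 161.0), (48.0, 21.0), 90.0)
137 311 324 [ 0.4475 -0.0702  0.0225] [ 4.445e-01 -7.460e-02  1.000e-04]
141 308 329 [ 0.4514 -0.0735  0.0225] [ 0.4513 -0.0732  0.0229]
145 311 326 [ 0.4551 -0.0769  0.0225] [ 0.4596 -0.0775  0.0016]
149 310 326 [ 0.4547 -0.0822  0.0225] [ 0.4545 -0.0817  0.0247]
153 310 326 [ 0.4567 -0.0866  0.0225] [ 0.4565 -0.0861  0.0254]
157 310 326 [ 0.4587 -0.0909  0.0225] [ 0.4584 -0.0903  0.025 ]
161 310 326 [ 0.4606 -0.0953  0.0225] [ 0.4604 -0.0953  0.0247]
165 310 326 [ 0.4626 -0.0997  0.0225] [ 0.4623 -0.0995  0.0249]
169 309 326 [ 0.4641 -0.1044  0.0225] [ 0.4639 -0.1045  0.0245]
173 310 326 [ 0.4667 -0.1087  0.0225] [ 0.4665 -0.1088  0.0249]
177 310 326 [ 0.4687 -0.1132  0.0225] [ 0.4683 -0.1129  0.0248]
181 310 326 [ 0.4708 -0.1178  0.0225] [ 0.4705 -0.1177  0.0248]
185 316 320 [ 0.4729 -0.1224  0.0225] [ 0.4754 -0.1282  0.0007]
tip [0.41251151 0.01394349 0.0125    ]
```

Emit:
servo_tool(
  moves=[
    [[-2, 3, -25, 2.7, 1.2, 0], [0, 0, -25, 2.7, 1.2, 0], [0, 0, -25, 2.7, 1.2, 0], [0, 0, -25, 2.8, 1.3, 0], [0, 0, -25, 0, 0, 0], [0, 0, -25, 0, 0, 0], [0, 0, -25, 0, 0, 0], [0, 0, -20, 0, 0, 0], [0, 0, -15, 0, 0, 0], [0, 0, -8, 0, 0, 0], [0, 0, -4, 0, 0, 0], [0, 0, 0, 0, 0, 0]],
  ],
)

```text
time_s: 3.55
ee_pos: [0.463, -0.0986, 0.0094]
eef_rot: [[-0.404, 0.911, -0.085], [0.891, 0.413, 0.189], [0.207, 0.001, -0.978]]
force: [-0.8, 0.7, -0.2]
width: 0.704
```

Emit:
servo_tool(
  moves=[
    [[0, 0, -2, 0, 0, 0], [0, 0, -2, 0, 0, 0], [0, 0, 0, 0, 0, 0]],
  ],
)

```text
time_s: 3.85
ee_pos: [0.4631, -0.099, 0.0054]
eef_rot: [[-0.404, 0.911, -0.085], [0.891, 0.412, 0.189], [0.207, 0.001, -0.978]]
force: [0.3, -0.1, -0.5]
width: 0.703
```

Emit:
servo_tool(
  moves=[
    [[0, 0, 0, 0, 0, 0], [0, 0, 0, 0, 0, 0], [0, 0, 0, 0, 0, 0], [0, 0, 0, 0, 0, 0], [0, 0, 0, 0, 0, 0], [0, 0, 0, 0, 0, 0], [0, 0, 0, 0, 0, 0], [0, 0, 0, 0, 0, 0]],
  ],
  grip=0,
)

```text
time_s: 4.65
ee_pos: [0.4632, -0.099, 0.0056]
eef_rot: [[-0.404, 0.911, -0.085], [0.891, 0.412, 0.189], [0.207, 0.001, -0.978]]
force: [-1.2, -1.0, 6.2]
width: 0.194
```

Emit:
servo_tool(
  moves=[
    [[0, 0, 10, 0, 0, 0], [0, 0, 20, 0, 0, 0], [0, 0, 30, 0, 0, 0], [0, 0, 30, 0, 0, 0], [0, 0, 30, 0, 0, 0], [0, 0, 30, 0, 0, 0], [0, 0, 30, 0, 0, 0], [0, 0, 20, 0, 0, 0], [0, 0, 0, 0, 0, 0], [0, 0, 0, 0, 0, 0]],
  ],
)

```text
time_s: 5.65
ee_pos: [0.463, -0.099, 0.2054]
eef_rot: [[-0.404, 0.911, -0.084], [0.891, 0.412, 0.189], [0.207, 0.001, -0.978]]
force: [0.3, 0.3, -1.4]
width: 0.195
```

```bash
python3 - <<'E'
from rig import sensors,capture,camera_info
from h import *
import pickle
s=sensors.sense();print(s['time_s'],s['ee_pos'],s['eef_rot'],s['width'],s['force'])
ci=camera_info("wrist");p,d=capture("wrist");cv2.imwrite("pics/w2.png",p[:,:,::-1]);pickle.dump((ci,p,d,s),open("w2.pkl","wb"))
E
```

```text
5.65 [ 0.46298657 -0.09895078  0.205355  ] [[-4.03673858e-01  9.10993852e-01 -8.44844213e-02]
 [ 8.91266772e-01  4.12419122e-01  1.88557706e-01]
 [ 2.06617902e-01  8.17659368e-04 -9.78421368e-01]] 0.19459694598202182 [ 0.2719711   0.27271486 -1.40250228]
```

View pics/w2.png

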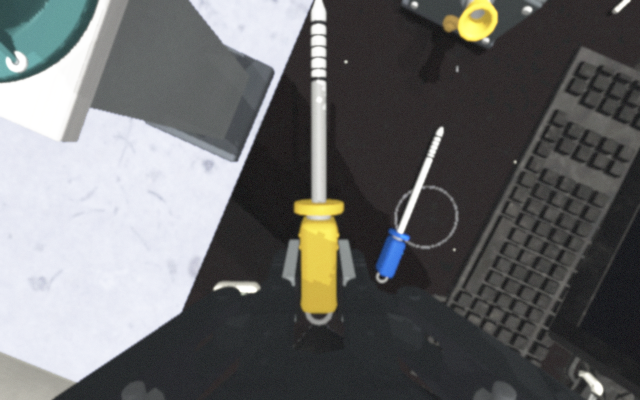

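The rod is held: collar at (319,208), stem going straight up the picture to its tip at (319,2). The tube mouth is at (479,19).

```bash
python3 - <<'E'
from h import *
import pickle
ci,p,d,s=pickle.load(open("w2.pkl","rb"));R=s['eef_rot'];t=s['ee_pos']
pts=[]
for v in range(4,198,4):
    row=p[v,295:345].astype(int).sum(1)
    dd=d[v,300:338]; j=np.nonzero((dd>0)&(dd<.28))[0]
    if len(j)<3: continue
    M=np.zeros(d.shape,bool);M[v,300+j]=1;us,vs,P=cloud(ci,d,M);n=P[np.argmin(d[v,us])]
    o=plane(ci,us.mean(),v,np.median(P[:,2]))
    Q=R.T@(P.mean(0)-t);pts.append(Q)
    if v%20==0: print(v,us.min(),us.max(),P.mean(0).round(4),Q.round(4))
pts=np.array(pts);k=slice(4,None)
f=cv2.fitLine(pts[k].astype(np.float32),cv2.DIST_HUBER,0,.01,.01).ravel();print("line tool",f)
print("world dir",R@f[:3])
hsv=cv2.cvtColor(p,cv2.COLOR_RGB2HSV);m=cv2.inRange(hsv,(18,120,90),(35,255,255))
l=cv2.connectedComponents(m)[1]
us,vs,P=cloud(ci,d,l==l[208,319]); 
col=(vs>203)&(vs<212)&(us>297)&(us<341);print("collar",(R.T@(P[col]-t).T).T.mean(0).round(4), us[(vs==208)].min(),us[vs==208].max())
mm=np.zeros_like(m);mm[0:45,455:502]=m[0:45,455:502];us,vs,P=cloud(ci,d,mm>0);print(us.min(),us.max(),vs.min(),vs.max(),P.mean(0),P[:,2].max())
a=cv2.resize(p[0:60,395:555],None,fx=5,fy=5,interpolation=cv2.INTER_CUBIC);cv2.imwrite("pics/m2.png",a[:,:,::-1])
E
```

```text
20 311 325 [0.4156 0.005  0.2159] [ 0.114  -0.0003  0.0133]
40 311 324 [ 0.4189 -0.003   0.2156] [ 0.1054 -0.0006  0.0118]
60 311 326 [ 0.4232 -0.0108  0.2154] [0.0967 0.0002 0.0101]
80 311 326 [ 0.4268 -0.0191  0.2155] [ 0.0878 -0.      0.0082]
100 312 325 [ 0.4306 -0.0275  0.2154] [ 0.0788 -0.      0.0063]
120 312 325 [ 0.4344 -0.036   0.2155] [ 0.0697 -0.      0.0043]
140 312 325 [ 0.4383 -0.0446  0.2154] [ 0.0605 -0.      0.0025]
160 312 325 [ 0.4423 -0.0533  0.2155] [ 0.0511 -0.      0.0004]
180 312 325 [ 0.4463 -0.0622  0.2155] [ 0.0416 -0.     -0.0016]
line tool [ 9.7830039e-01 -4.8390878e-04  2.0719087e-01  8.2316414e-02
 -5.1195406e-05  7.0480132e-03]
world dir [-4.12859533e-01  9.10794495e-01 -5.85996604e-04]
collar [ 0.031   0.0002 -0.0117] 294 344
455 497 0 41 [0.51070009 0.09842067 0.11180292] 0.1363414753332988
```

View pics/m2.png

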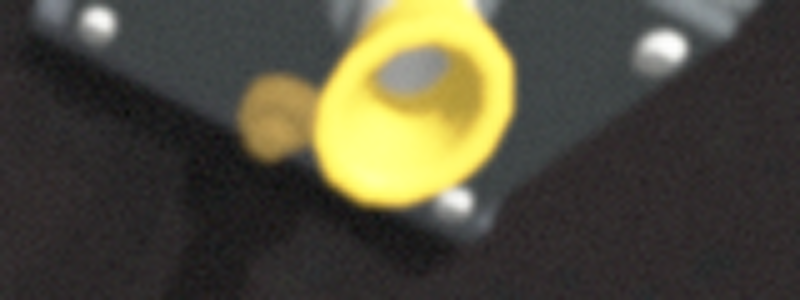

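```bash
python3 - <<'E'
from h import *
import pickle
from rig import camera_info
ci,p,d,s=pickle.load(open("w2.pkl","rb"))
a=np.array([0,-np.cos(np.radians(40)),np.sin(np.radians(40))])
print("ray",plane(ci,478,22,.125))
for nm in("w","top"):
    if nm=="top":
        f=np.load("top0.npz");p,d=f['p'],f['d'];ci=camera_info("top");bx=(200,220,284,304)
    else: bx=(0,45,455,502)
    hsv=cv2.cvtColor(p,cv2.COLOR_RGB2HSV);m=cv2.inRange(hsv,(18,120,90),(35,255,255))
    mm=np.zeros(m.shape,bool);mm[bx[0]:bx[1],bx[2]:bx[3]]=m[bx[0]:bx[1],bx[2]:bx[3]]>0
    us,vs,P=cloud(ci,d,mm);P=P[(P[:,2]>.09)&(P[:,2]<.15)];h=P@a
    top=np.percentile(h,97);r=P[h>top-.003]
    print(nm,len(P),top,"rim pts",len(r),r.min(0).round(4),r.max(0).round(4),((r.min(0)+r.max(0))/2).round(4))
    print("  all",P.min(0).round(4),P.max(0).round(4))
    # tube steel axis: x centre of yellow funnel outer
# pump yaw from wrist/top: edges of pump
ci=camera_info("top");f=np.load("top0.npz");d=f['d']
us,vs,P=cloud(ci,d,np.ones(d.shape,bool))
k=(P[:,2]>.06)&(P[:,2]<.16)&(P[:,0]>.42)&(P[:,0]<.6)
for y0 in np.arange(.14,.38,.02):
    q=P[k&(abs(P[:,1]-y0)<.01)]
    if len(q): print(round(y0,2),np.percentile(q[:,0],[1,99]).round(4),np.percentile(q[:,0],[1,99]).mean().round(4),q[:,2].max().round(3))
# near end face
for x0 in np.arange(.46,.56,.02):
    q=P[k&(abs(P[:,0]-x0)<.008)&(P[:,2]>.1)]; print(round(x0,2),np.percentile(q[:,1],1).round(4))
E
```

```text
ray [0.5084049  0.09025193 0.125     ]
w 984 0.013510149539631838 rim pts 517 [0.4952 0.0808 0.1151] [0.5208 0.0982 0.1363] [0.508  0.0895 0.1257]
  all [0.4952 0.0808 0.1072] [0.5216 0.1113 0.1363]
top 106 0.011421148793650433 rim pts 40 [0.4968 0.0849 0.1152] [0.5201 0.1    0.1355] [0.5085 0.0925 0.1254]
  all [0.4968 0.0849 0.1109] [0.5201 0.11   0.1355]
0.14 [0.4573 0.5567] 0.507 0.109
0.16 [0.455  0.5597] 0.5073 0.11
0.18 [0.4564 0.5594] 0.5079 0.138
0.2 [0.4561 0.5587] 0.5074 0.136
0.22 [0.4553 0.5607] 0.508 0.112
0.24 [0.4604 0.5549] 0.5077 0.123
0.26 [0.4576 0.5593] 0.5085 0.147
0.28 [0.4574 0.5594] 0.5084 0.148
0.3 [0.4575 0.5596] 0.5085 0.148
0.32 [0.4574 0.5579] 0.5077 0.144
0.34 [0.4568 0.5602] 0.5085 0.133
0.36 [0.4549 0.5598] 0.5074 0.132
0.46 0.143
0.48 0.141
0.5 -0.3936
0.52 -0.2595
0.54 -0.2357
0.56 -0.2389
```

```bash
cat > plan.py <<'E'
import numpy as np
from scipy.spatial.transform import Rotation as Ro
R0=np.array([[-4.03673858e-01,9.10993852e-01,-8.44844213e-02],[8.91266772e-01,4.12419122e-01,1.88557706e-01],[2.06617902e-01,8.17659368e-04,-9.78421368e-01]])
t0=np.array([.46299,-.09895,.20536])
u0=np.array([-.4115,.9114,0])
col=np.array([.4633,-.100,.2123])+.031*u0
ct=R0.T@(col-t0);ut=R0.T@u0
M=np.array([.508,.0895,.1255]);a=np.array([0,-np.cos(np.radians(40)),np.sin(np.radians(40))])
Rt=Ro.from_euler('x',-40,degrees=True).as_matrix()@Ro.from_euler('z',-24.3,degrees=True).as_matrix()@R0
E
python3 - <<'E'
from plan import *
import pickle
from h import *
print(ct,ut,Rt@ut,-a);print(Rt)
for s in(.12,0): print(s,M+a*s-Rt@ct, (M+a*s-Rt@ct-t0)*1000)
ci,p,d,s=pickle.load(open("w2.pkl","rb"))
for P in(col,col+.095*u0,col+[0,0,.0125]):
    q=ci['rotation'].T@(P-ci['xyz']);print(q[:2]/q[2]*ci['fx']+[ci['cx'],ci['cy']])
E
```

```text
[ 0.03070374 -0.00011381 -0.0006093 ] [0.97841233 0.00100482 0.20661683] [ 1.17378401e-05  7.66037629e-01 -6.42781892e-01] [-0.          0.76604444 -0.64278761]
[[-1.14060285e-03  9.99999172e-01  5.94825047e-04]
 [ 8.82325432e-01  1.28633119e-03 -4.70638053e-01]
 [-4.70638429e-01 -1.19815287e-05 -8.82326169e-01]]
0.12 [ 0.50814919 -0.02980264  0.21654727] [45.15919119 69.14736237 11.18727264]
0 [0.50814919 0.0621227  0.13941276] [ 45.15919119 161.07269554 -65.94724052]
[318.35167005 200.39089081]
[318.60677498  -0.54646991]
[318.33442836 203.77441937]
```

Emit:
servo_tool(
  moves=[
    [[12, 0, 5, 0, 0, -6], [11, 0, 5, 0, 0, -6], [11, 0, 5, 0, 0, -6], [11, 0, 5, 0, 0, -6.3], [0, 0, 0, -6, 0, 0], [0, 0, 0, -6, 0, 0], [0, 0, 0, -7, 0, 0], [0, 0, 0, -7, 0, 0], [0, 0, 0, -7, 0, 0], [0, 0, 0, -7, 0, 0], [0, 30, 0, 0, 0, 0], [0, 0, 0, 0, 0, 0]],
  ],
)

```text
time_s: 6.9
ee_pos: [0.5074, -0.0663, 0.2237]
eef_rot: [[-0.005, 1.0, -0.001], [0.883, 0.004, -0.47], [-0.47, -0.003, -0.883]]
force: [-0.7, -0.2, -0.7]
width: 0.197
```

Emit:
servo_tool(
  moves=[
    [[0, 15, 0, 0, 0, 0], [0, 12, -5, 0, 0, 0], [0, 12, -4, 0, 0, 0], [0, 0, 0, 0, 0, 0], [0, 0, 0, 0, 0, 0]],
  ],
)

```text
time_s: 7.4
ee_pos: [0.508, -0.03, 0.2159]
eef_rot: [[-0.002, 1.0, -0.0], [0.882, 0.002, -0.47], [-0.47, -0.001, -0.882]]
force: [0.4, -0.3, -0.9]
width: 0.198
```

```bash
python3 - <<'E'
from rig import sensors,capture,camera_info
from h import *
import pickle
s=sensors.sense();print(s['time_s'],s['ee_pos'],s['eef_rot'],s['joint_positions'],s['width'],s['force'])
for n in("wrist","scene","top"):
    ci=camera_info(n);p,d=capture(n);pickle.dump((ci,p,d,s),open(f"{n}3.pkl","wb"))
    if n=="wrist":cv2.imwrite("pics/w3.png",p[:,:,::-1])
    else:
        a=p[130:250,230:390] if n=="scene" else p[150:270,220:380]
        cv2.imwrite(f"pics/{n}3.png",cv2.resize(a[:,:,::-1],None,fx=5,fy=5,interpolation=cv2.INTER_CUBIC))
E
```

```text
7.4 [ 0.50799747 -0.02995417  0.21593693] [[-1.74855443e-03  9.99998469e-01 -6.19709905e-05]
 [ 8.82483860e-01  1.51392593e-03 -4.70340244e-01]
 [-4.70339430e-01 -8.77103917e-04 -8.82485157e-01]] [ 0.04533071  0.27788742 -0.16224566  1.1548804  -0.48912569  1.62043783] 0.19815870617834705 [ 0.38263932 -0.26184605 -0.89722427]
```

View pics/w3.png

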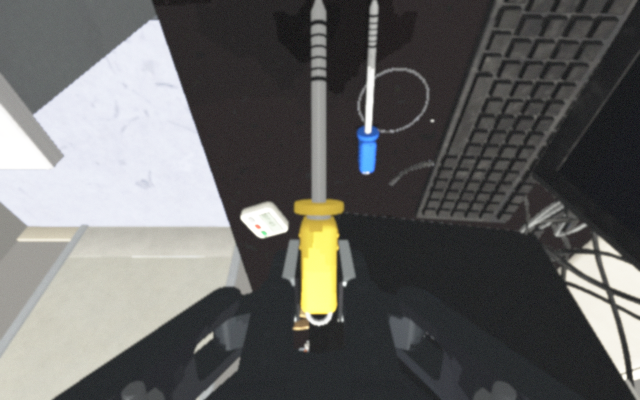

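View pics/scene3.png

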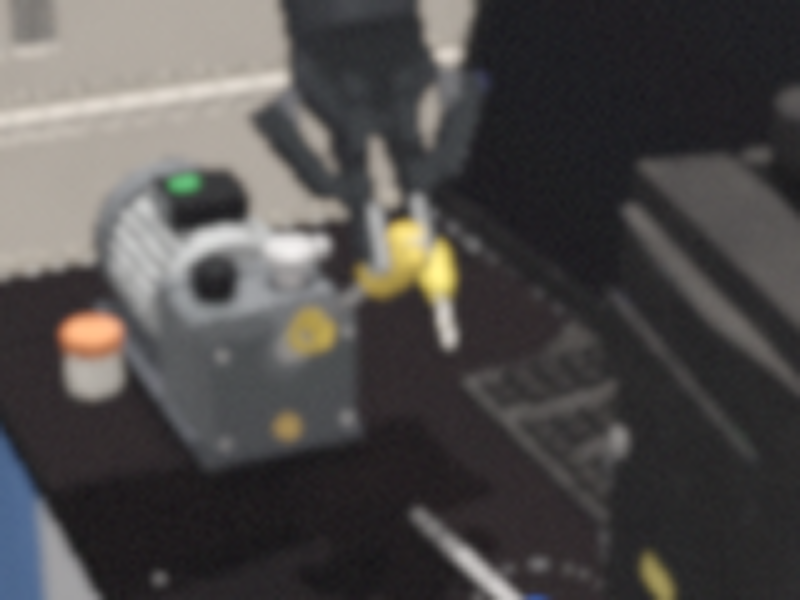

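View pics/top3.png

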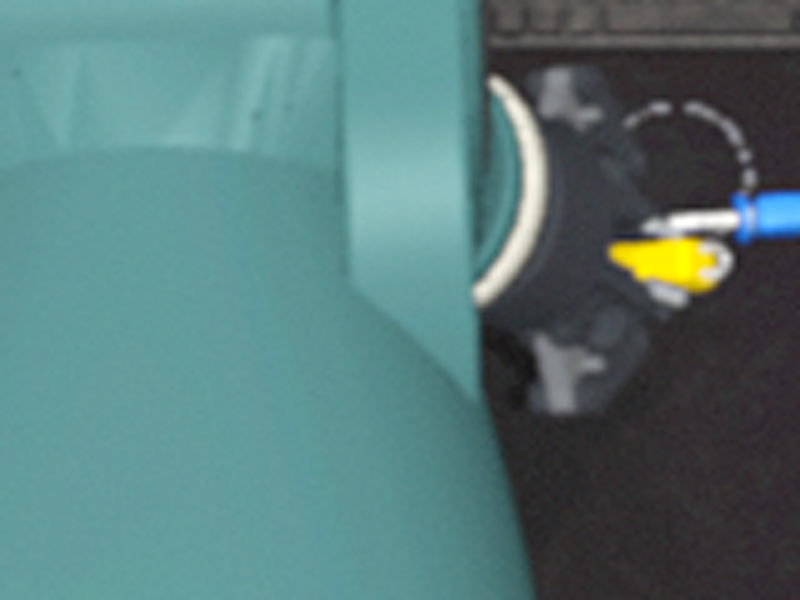

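```bash
python3 - <<'E'
from plan import *
from h import *
import pickle
ci,p,d,s=pickle.load(open("scene3.pkl","rb"))
K=np.array([[ci['fx'],0,ci['cx']],[0,ci['fy'],ci['cy']],[0,0,1]]);Rc=ci['rotation'].T
R=s['eef_rot'];t=s['ee_pos'];c=t+R@ct;u=R@ut
for nm,P in(("mouth",M),("tip",c+.095*u),("collar",c)):
    q=cv2.projectPoints(P[None],cv2.Rodrigues(Rc)[0],-Rc@ci['xyz'],K,np.array([ci['k1'],0,0,0,0]))[0].ravel()
    print(nm,P.round(4),q.round(1),((q-[230,130])*5).round())
print((M+.12*a-c)*1000,u)
E
```

```text
mouth [0.508  0.0895 0.1255] [292.8 195. ] [314. 325.]
tip [0.5078 0.0702 0.141 ] [295.2 193.1] [326. 316.]
collar [ 0.5078 -0.0026  0.202 ] [305.7 184.2] [378. 271.]
[0.1699874  0.14687307 0.60096758] [-7.18795309e-04  7.66254398e-01 -6.42523066e-01]
```

The rod points at the mouth: in the scene crop the tip is near (340,302) and the mouth at (311,332). The offset from my prediction is the same for mouth and collar, so the alignment holds. I'll insert in short steps and watch the force.

Emit:
servo_tool(
  moves=[
    [[0, 7.7, -6, 0, 0, 0], [0, 7.7, -6.4, 0, 0, 0], [0, 7.7, -6.2, 0, 0, 0], [0, 7.7, -6.4, 0, 0, 0], [0, 3.8, -3.2, 0, 0, 0], [0, 0, 0, 0, 0, 0], [0, 0, 0, 0, 0, 0]],
  ],
)

```text
time_s: 8.25
ee_pos: [0.5081, 0.0047, 0.1881]
eef_rot: [[-0.001, 1.0, 0.0], [0.883, 0.001, -0.47], [-0.47, -0.0, -0.883]]
force: [0.0, -0.7, -0.8]
width: 0.196
```

Emit:
servo_tool(
  moves=[
    [[0, 7.7, -6.4, 0, 0, 0], [0, 7.7, -6.4, 0, 0, 0], [0, 7.7, -6.4, 0, 0, 0], [0, 0, 0, 0, 0, 0]],
  ],
)

```text
time_s: 8.65
ee_pos: [0.5077, 0.0287, 0.1678]
eef_rot: [[-0.003, 1.0, -0.001], [0.883, 0.002, -0.47], [-0.47, -0.002, -0.883]]
force: [-0.2, 0.6, 0.2]
width: 0.197
```

Emit:
servo_tool(
  moves=[
    [[0, 7.7, -6.4, 0, 0, 0], [0, 7.7, -6.4, 0, 0, 0], [0, 7.7, -6.4, 0, 0, 0], [0, 3.8, -3.2, 0, 0, 0], [0, 0, 0, 0, 0, 0]],
  ],
)

```text
time_s: 9.15
ee_pos: [0.5079, 0.0552, 0.1459]
eef_rot: [[-0.002, 1.0, -0.0], [0.882, 0.002, -0.47], [-0.47, -0.001, -0.882]]
force: [0.3, -0.9, 0.0]
width: 0.196
```

Emit:
servo_tool(
  moves=[
    [[0, 2.3, -1.9, 0, 0, 0], [0, 2.3, -1.9, 0, 0, 0], [0, 0.8, -0.6, 0, 0, 0], [0, 0, 0, 0, 0, 0]],
  ],
)

```text
time_s: 9.55
ee_pos: [0.508, 0.0601, 0.1421]
eef_rot: [[-0.001, 1.0, 0.0], [0.883, 0.001, -0.47], [-0.47, -0.0, -0.883]]
force: [-0.5, 0.3, 0.2]
width: 0.191
```

Emit:
servo_tool(
  moves=[
    [[0, 0.8, -0.6, 0, 0, 0], [0, 0.8, -0.6, 0, 0, 0], [0, 0, 0, 0, 0, 0]],
  ],
)

```text
time_s: 9.85
ee_pos: [0.508, 0.0617, 0.1408]
eef_rot: [[-0.001, 1.0, 0.0], [0.883, 0.001, -0.47], [-0.47, -0.0, -0.883]]
force: [-0.4, -0.2, -0.4]
width: 0.197
```

Emit:
servo_tool(
  moves=[
    [[0, 0.8, -0.6, 0, 0, 0], [0, 0, 0, 0, 0, 0]],
  ],
)

```text
time_s: 10.05
ee_pos: [0.508, 0.0625, 0.1402]
eef_rot: [[-0.001, 1.0, 0.0], [0.883, 0.001, -0.47], [-0.47, -0.0, -0.883]]
force: [-0.3, -0.6, -0.4]
width: 0.195
```

Emit:
servo_tool(
  moves=[
    [[0, 0.8, -0.6, 0, 0, 0], [0, 0, 0, 0, 0, 0]],
  ],
)

```text
time_s: 10.25
ee_pos: [0.5081, 0.063, 0.1399]
eef_rot: [[-0.001, 1.0, 0.0], [0.882, 0.001, -0.471], [-0.471, -0.0, -0.882]]
force: [-0.1, -2.9, 2.3]
width: 0.189
```

Emit:
servo_tool(
  moves=[
    [[0, 0.8, -0.6, 0, 0, 0], [0, 0, 0, 0, 0, 0]],
  ],
)

```text
time_s: 10.45
ee_pos: [0.5081, 0.0631, 0.1398]
eef_rot: [[-0.001, 1.0, 0.001], [0.881, 0.001, -0.473], [-0.473, 0.0, -0.881]]
force: [-2.1, -8.4, 8.7]
width: 0.195
```

Emit:
servo_tool(
  moves=[
    [[0, 0.8, -0.6, 0, 0, 0], [0, 0, 0, 0, 0, 0]],
  ],
)

```text
time_s: 10.65
ee_pos: [0.5081, 0.0632, 0.1398]
eef_rot: [[-0.0, 1.0, 0.001], [0.88, 0.001, -0.474], [-0.474, 0.001, -0.88]]
force: [-4.8, -13.6, 14.5]
width: 0.191
```

The TCP stopped within 1 mm of the predicted seat, and about 20 N pushes back along the tube axis, so the collar is on the rim. I'll hold and check by eye.

Emit:
servo_tool(
  moves=[
    [[0, 0, 0, 0, 0, 0], [0, 0, 0, 0, 0, 0], [0, 0, 0, 0, 0, 0], [0, 0, 0, 0, 0, 0]],
  ],
)

```text
time_s: 11.05
ee_pos: [0.5081, 0.0632, 0.1398]
eef_rot: [[-0.0, 1.0, 0.001], [0.88, 0.001, -0.474], [-0.474, 0.001, -0.88]]
force: [-2.8, -13.3, 15.4]
width: 0.197
```

```bash
python3 - <<'E'
from rig import sensors,capture,camera_info
from h import *
from plan import *
s=sensors.sense();R=s['eef_rot'];c=s['ee_pos']+R@ct;print(s['time_s'],(c-M)*1000,(c-M)@a*1000,R@ut,s['force'])
p,d=capture("scene");q,_=capture("wrist")
A=cv2.resize(p[140:240,240:340],(400,400),interpolation=cv2.INTER_CUBIC);B=cv2.resize(q[100:340,200:440],(400,400))
cv2.imwrite("pics/s4.png",np.hstack([A,B])[:,:,::-1])
E
```

```text
11.05 [-0.05172188  0.99692715  0.28401495] -0.581129214188144 [ 0.00105246  0.7635371  -0.64574934] [ -2.84184929 -13.34573282  15.36495491]
```

View pics/s4.png

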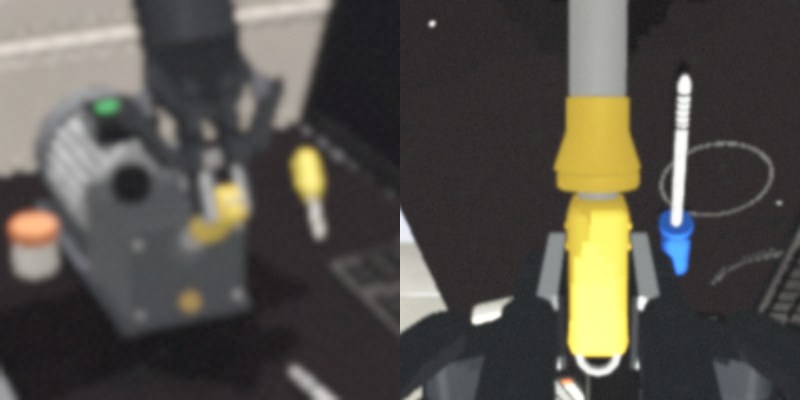

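The wrist crop shows the collar flat against the funnel rim at (598,185) and centred, with no gap. Next I draw the rod out along the tube axis.

Emit:
servo_tool(
  moves=[
    [[0, -4, 3.4, 0, 0, 0], [0, -7.7, 6.4, 0, 0, 0], [0, -7.7, 6.4, 0, 0, 0], [0, -7.7, 6.4, 0, 0, 0], [0, -7.7, 6.4, 0, 0, 0], [0, -7.7, 6.4, 0, 0, 0]],
  ],
)

```text
time_s: 11.75
ee_pos: [0.5081, 0.0216, 0.1745]
eef_rot: [[-0.001, 1.0, 0.0], [0.883, 0.001, -0.47], [-0.47, -0.0, -0.883]]
force: [-0.4, -0.0, 0.2]
width: 0.193
```

Emit:
servo_tool(
  moves=[
    [[0, -7.7, 6.4, 0, 0, 0], [0, -7.7, 6.4, 0, 0, 0], [0, -7.7, 6.4, 0, 0, 0], [0, -7.7, 6.4, 0, 0, 0], [0, -7.7, 6.4, 0, 0, 0], [0, -7.7, 6.4, 0, 0, 0], [0, -7.7, 6.4, 0, 0, 0], [0, -7.7, 6.4, 0, 0, 0], [0, -7.7, 6.4, 0, 0, 0], [0, 0, 0, 0, 0, 0], [0, 0, 0, 0, 0, 0]],
  ],
)

```text
time_s: 12.85
ee_pos: [0.508, -0.0471, 0.2315]
eef_rot: [[-0.001, 1.0, 0.0], [0.883, 0.001, -0.47], [-0.47, -0.0, -0.883]]
force: [-0.0, 0.1, -1.2]
width: 0.195
```

Emit:
servo_tool(
  moves=[
    [[-6, -6, 0, 6, 0, 0], [-6, -6, 0, 6, 0, 0], [-6, -6, 0, 7, 0, 0], [-6, -6, 0, 7, 0, 0], [-6, -6, -5, 7, 0, 0], [-6, -6, -5, 7, 0, 0], [-6, 0, -5, 0, 0, 0], [0, 0, 0, 0, 0, 0], [0, 0, 0, 0, 0, 0], [0, 0, 0, 0, 0, 0], [0, 0, 0, 0, 0, 0], [0, 0, 0, 0, 0, 0]],
  ],
)

```text
time_s: 14.05
ee_pos: [0.4662, -0.0824, 0.2167]
eef_rot: [[-0.002, 1.0, 0.001], [0.978, 0.002, 0.207], [0.207, 0.001, -0.978]]
force: [0.3, 0.4, -0.3]
width: 0.192
```

```bash
python3 - <<'E'
from rig import sensors,capture,camera_info
from h import *
from plan import *
s=sensors.sense();R=s['eef_rot'];c=s['ee_pos']+R@ct;u=R@ut;print(s['time_s'],s['ee_pos'],"tip",c+.095*u,"u",u,s['force'],s['width'],np.abs(s['qd']).max())
ci=camera_info("wrist");q,d=capture("wrist");p,_=capture("scene");t,_=capture("top")
cv2.imwrite("pics/w5.png",q[:,:,::-1])
cv2.imwrite("pics/s5.png",np.hstack([cv2.resize(p[130:330,220:420],(400,400)),cv2.resize(t[100:300,180:380],(400,400))])[:,:,::-1])
for v in(60,120,180):
    m=np.zeros(d.shape,bool);m[v,314:324]=1;_,_,P=cloud(ci,d,m&(d<.28));print(v,P.mean(0))
for nm,lo,hi in[("blue",(100,130,70),(125,255,255)),("yel",(18,120,90),(35,255,255)),("orange",(5,130,90),(17,255,255))]:
    k,l,st,ce=cv2.connectedComponentsWithStats(cv2.inRange(cv2.cvtColor(p,cv2.COLOR_RGB2HSV),lo,hi))
    for i in range(1,k):
        if st[i,4]>25: print(nm,st[i],ce[i].round(1))
E
```

```text
14.05 [ 0.46624619 -0.08240679  0.21669616] tip [0.46595781 0.04250742 0.22363403] u [-1.10283692e-03  9.99990497e-01 -1.68900243e-05] [ 0.29825008  0.40696826 -0.32491886] 0.19215195399565171 0.006552809196736583
60 [0.46615005 0.01409327 0.22725865]
120 [ 0.46634758 -0.01335943  0.22715977]
180 [ 0.46628196 -0.04203508  0.22739238]
blue [621   0  12  39  64] [626.5  18.6]
blue [400 172  28  21 247] [412.  183.8]
blue [401 227  24  22 302] [411.3 238.2]
blue [332 250  18  18 173] [340.1 258. ]
yel [314 180   8  10  49] [317.3 184.1]
yel [303 186   7  16  73] [305.7 193.4]
yel [290 193   7   7  31] [293.6 195.9]
```

View pics/w5.png

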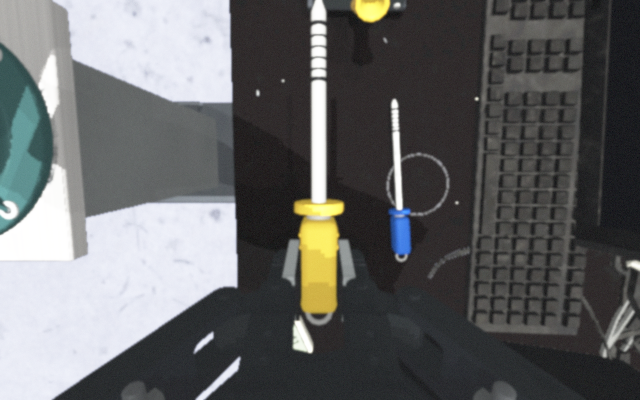

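View pics/s5.png

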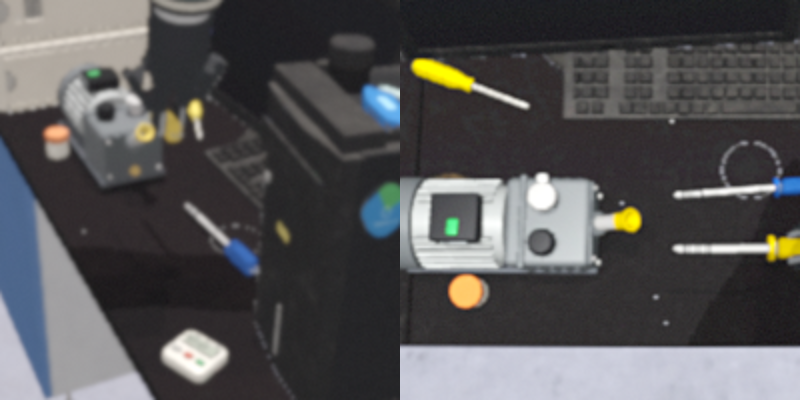

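The wrist view shows the rod held level, its tip at (319,2), well above the bench and clear of the mouth at (371,8). The blue rod is at the same scene pixels as before, (340,258). The other loose objects look undisturbed.

```bash
python3 -c "
from rig import close_job
print(close_job())"
```

```text
the job is handed in; nothing more can be done
None
```

I gripped the yellow rod by its handle and pushed it into the dip tube until the collar stopped on the mouth. I held it there for about 0.4 s, drew it right out along the tube axis, and handed the job in at about 14 s. No verdict was reported.

**Seated:** the push back along the tube axis was about 20 N. The collar worked out about 1 mm from the measured mouth centre, and the wrist picture showed no gap.

**At the end:**
- The rod is level to within a fraction of a degree, about 22 cm above the bench, and still in the gripper.
- The force reading is near zero and the arm is at rest.
- The tip is about 0.12 m from the mouth.

**Other objects:** the blue rod sits within 0.5 px of its starting place in the scene view. The timer, pot and screwdriver look undisturbed in the pictures, but I checked them by eye only and did not re-measure them.

**Disagreements:** the scene camera showed the mouth about 1.5 px (about 3 mm) off the point I used, which came from the wrist and top cameras. The rod's collar was off by a similar amount in that view, so I put it down to calibration. No check failed.

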